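# Collect the finished keepsake frames from the press tray

### The job

The little press has finished two framed keepsakes, which lie in its sloping catch tray behind a clear sliding cover. Hold the cover's yellow release tab pressed in while you slide the cover down fully open, and leave it open; then collect both pieces into the wooden tote, the blue one in the blue-lined bay and the red one in the red-lined bay, each lying flat and face up on the bay's floor. Set them down gently, without dropping or tossing them, and leave the ink jar, the water bottle and the brush pot where they are.

Things in the scene. Friction and masses are not known exactly. Their poses are not given: they have to be found in the camera images.
- tab_pad (a point): Centre of the top of the yellow release tab's flat pad, 30 mm (x) by 36 mm (y), 10 mm above the cover's top face; moves with tab and cover. x points up the slope of the press front (35 deg above level, away from the robot), y level across it, z square out of it (up and towards the robot). A ridge 4 mm thick, 8 mm proud of the pad, stands on its down-slope (-x) edge to push against.
- tab (a joint): Release tab pressed in along -z of point tab_pad (m): 0 = up (spring), 0.006 = fully in. The spring takes about 2 N to start, 6.5 N fully in. When up, a hidden tooth meets a catch 2 mm after the cover starts to slide and blocks it; pressed in 4 mm or more it clears. Keep it in for the first 15 mm of the slide.
- cover (a joint): How far the cover has slid open, straight down the slope (-x of point tab_pad) (m): 0 = shut, 0.084 = fully open (end stop). Slides with about 3 N of friction and stays where it is left. Open, it lies over the apron below the tray and the tray is wholly clear.
- cover_center (a point): Centre of the clear cover's top face; axes as point tab_pad. The cover is 84 mm (x) by 196 mm (y), 4 mm thick, with blue edge strips, and runs between two aluminium rails. The tab's centre is 14 mm down-slope of this point.
- machine: The press: green, with a white head; 290 mm deep, 230 mm wide, 211 mm high, fixed. Origin on the table; x level into the press (away from the robot), y across it, z up. The white head overhangs the tray: underside 155 mm above the table, front edge 4 mm ahead (+x) of the origin and 22 mm ahead of the pieces' centres, so the hand must lean 25 to 45 deg back towards the robot there.
- tray_floor (a point): Point on the tray floor, midway across, 40.5 mm up-slope of the tray's lower wall; axes as body machine (level). The tray is a recess 80 mm along the slope, 200 mm wide, 20 mm deep; its floor slopes 35 deg, low side towards the robot, and ends there at a wall. The rails along its two sides stand 11 mm above its rim.
- blue_piece_center (a point): Centre of the blue keepsake: a rigid dark wooden frame 58 mm (its x) by 44 mm (its y) by 16 mm (its z) with a blue face on its +z side; 40 to 90 g. At the start it lies on the tray floor, face up, its x up the slope, its 44 mm across the press, its lower edge at the tray's lower wall. At least 29 mm is free on each side of it.
- red_piece_center (a point): Centre of the red keepsake: the same with a red face. Which of the two lies left varies.
- blue_bay (a point): Centre of the floor of the tote's blue-lined bay. The tote is a fixed, level, open wooden box 140 mm (x) by 250 mm (y), 45 mm high, walls 5 mm; a middle wall splits it into two bays, each 130 mm (x) by 117 mm (y) inside and 40 mm deep. Axes: x and y along the bay's sides, z up.
- red_bay (a point): Centre of the floor of the tote's red-lined bay, next to the blue one (at -y of it).
- ink_jar: Black ink jar, 52 mm across, 60 mm high; origin at the centre of its underside. Bystander.
- water_bottle: Pale water bottle with blue cap, 64 mm across, 200 mm high; origin at the centre of its underside. Bystander.
- brush_pot: Blue pot of brushes, 72 mm across, 170 mm high to the brush tips; origin at the centre of its underside. Bystander.

How it is judged:
By the outcome, as a careful person would: the job done as asked, in the order asked, and still so for the second after the job is handed in, with the robot touching nothing.
It also fails if it takes over 72 s, if anything falls off the work surface, if the arm or the gripper's body presses on something with over 40 N, if the wrist force passes 120 N, or if a joint passes its speed limit or range.

### The arm

A 6-joint arm with a two-finger parallel gripper is mounted at the origin on the work surface. World frame = base frame: x ahead of the robot, y to its left, z up, the work surface at z = 0. Lengths are in m, angles in rad, forces in N, time in s.
With the tool pointing down it reaches from about 0.375 to 0.975 m from the base axis. Payload 3.8 kg.
Tool frame: the origin (TCP) lies between the finger pads; the fingertips stand 8 mm ahead of it and the grasp point (between the pads) lies 11 mm behind it; z points along the fingers, y is the direction in which the jaws open and shut (so a half turn about z gives the same grasp; the last joint's range is limited). The gripper opens to 88 mm and grips with 3 to 60 N. Pads are 18 mm wide; open, the fingers measure 123 mm over their backs; the gripper's body (75 mm by 187 mm) begins 45 mm behind the grasp point.
Start: joints at [1.094, 0.264, 1.604, -0, 1.274, -0.037], TCP at [0.287, 0.611, 0.247] pointing down, gripper open.
Joint ranges: [-2.63, 2.63], [-0.94, 2.18], [0.31, 2.57], [-1.31, 4.45], [0, 2.66], [-2.55, 2.55]. Speed limits (rad/s): [2.57, 2.57, 3.14, 3.14, 3.14, 3.14].

### API

Orientations are given as a 3x3 rotation matrix whose columns are the frame's x, y, z axes.
In Python, from station import get_state, read_camera, camera_info, workorder, boxes_of, outline_of gives the robot as it stands. The module is installed in compiled form; this text tells all that it offers.
- The arm moves only by the tool drive_tool, never from a script. Its argument "commands" is a list of rows, each a list of 3 entries, a list of its own where there are three numbers: the shift along the world's x, y, z in m, then the turn, a rotation vector about the world's x, y, z in rad, then the finger opening in m, from 0 to 0.0881. In form: [[[tx, ty, tz], [wx, wy, wz], gripper], ...]. A call has 1 to 12 rows; each row is the pose to reach, as a shift and turn from the pose measured when the call began; what a row does not reach only later rows make up. A row lasts 1/8 s, in which the tool goes at most 62.5 mm and 10.7 degrees, less where a joint would pass 70% of its speed; a pose out of reach is approached as far as the arm can. A call with a gripper value outside its range is refused whole. The fingers move at their own pace and stop on an object; "force" is the grip in N (left out, the last holds). Time passes only in rows, so rows that repeat a pose let the fingers close. It gives the time, the measured TCP pose, the force and the opening at its end, in the units of the state.
- get_state(): the state, without advancing time (a new reading comes with each control period).
- read_camera(name): name is "scene" or "side" or "wrist"; returns (picture, depth): 400x640x3 uint8, red, green, blue; 400x640 float32, m along the optical axis (not along the pixel's ray), 0 where there is no reading.
- camera_info(name): a dict with "mtx" (3x3 intrinsics, pixels), "rvec" (rotation vector, rad) and "tvec" (3), from world to camera coordinates, as OpenCV has them; the wrist camera has in their place "T_tool_cam" (4x4, takes a point from camera to tool coordinates, whose origin is the TCP and whose axes are the flange's). Camera axes: x right, y down, z forward; pixel columns grow to the right and rows downward; lengths in m; the calibration is good to about 2 mm. A picture is of the moment at which its call begins: read the wrist's pose just before it. camera_info takes no time and is no camera call.
- workorder.finish_job(): hands the job in, once; it reports no verdict.
Trained networks look in the newest picture that a camera, given by its name, has taken for a name from the list of things; names that differ only in an ending like _2 or _b are one class to them, and where a whole thing is asked for, a point or a joint stands for the part that bears it (a point fixed in the world has none). Each returns a list of dicts, best first, with "p" (0 to 1); they miss things now and then, are a little off and sometimes report something else, mostly with a low value. They report only what shows in the picture. A call takes as long as a camera call.
- boxes_of(camera, query): "rect" ([centre column, centre row, width, height] in pixels, round what is visible of it).
- outline_of(camera, query): "region" (400x640 bool, what is visible of it) and "rect" ([centre column, centre row, width, height] in pixels, round what is visible of it).
The state is a dict: "clock": time; "joint_pos": joint angles; "joint_velocities": joint speeds; "joint_torque": joint torques, N m; "eef_pos": TCP position; "ee_rot": TCP orientation; "force": force on the tool from outside, world axes, zero at the start; "ft_torque": the same for the moment, N m; "width": finger opening in m.
Only numpy, scipy, OpenCV 4.12 (cv2) and the standard library are available. Lean on these libraries where they do the work, as an engineer would, in place of code of your own. Each camera call takes 0.05 s, during which the arm holds its last target. There are 200 camera calls.

## Working session

There is one attempt and no reset: what is moved stays moved. The work goes in short steps, Python scripts to look and compute and a tool call to move; the robot and the scene stay as the last step left them, time stands still between calls to the robot, and variables do not carry over. Pictures are saved under pics/ and viewed, about 8 in all and at most 12, crops included, and the job is handed in when it is done.

Besides the shell and the picture viewer there is one more tool, called by a JSON object that holds its "fn" and its "kwargs". drive_tool: Moves the arm, as the interface text tells. Its arguments: {"type":"object","properties":{"commands":{"type":"array"},"force":{"type":"number"}},"required":["commands"]}

```bash
mkdir -p pics; cat > h.py <<'E'
import numpy as np, cv2
from station import *
def shot(n,name=None):
    s=get_state(); im,d=read_camera(n)
    if name: cv2.imwrite('pics/'+name+'.png',im[:,:,::-1])
    c=camera_info(n); K=np.array(c['mtx'])
    if 'T_tool_cam' in c:
        T=np.eye(4);T[:3,:3]=s['ee_rot'];T[:3,3]=s['eef_pos'];T=T@np.array(c['T_tool_cam'])
    else:
        R=cv2.Rodrigues(np.array(c['rvec'],float))[0];T=np.eye(4);T[:3,:3]=R.T;T[:3,3]=-R.T@np.array(c['tvec']).ravel()
    v,u=np.mgrid[0:400,0:640]
    P=np.stack([(u-K[0,2])/K[0,0]*d,(v-K[1,2])/K[1,1]*d,d],-1)
    W=P@T[:3,:3].T+T[:3,3]; W[d==0]=np.nan
    return im,d,W,T,K
E
python3 - <<'E'
from h import *
ims=[]
for n in ('scene','side'):
    im,d,W,T,K=shot(n); ims.append(im); print(n,T[:3,3].round(3),T[:3,2].round(2),K[0,0])
    np.save(n+'W.npy',W)
    for q in ['cover_center','tab_pad','machine','blue_piece_center','red_piece_center','ink_jar','water_bottle','brush_pot']:
        r=outline_of(n,q)
        if r:
            m=r[0]['region']; print(q,round(r[0]['p'],2),np.round(r[0]['rect']),np.nanmedian(W[m],0).round(3),np.nanmin(W[m],0).round(3),np.nanmax(W[m],0).round(3))
cv2.imwrite('pics/a.png',ims[0][:,:,::-1]);cv2.imwrite('pics/b.png',ims[1][:,:,::-1])
print(get_state())
E
```

```text
scene [ 1.414 -0.249  1.228] [-0.62  0.16 -0.77] 502.8364895949038
machine 0.62 [484. 178.  31.  51.] [0.527 0.471 0.075] [ 0.37   0.336 -0.005] [0.677 0.585 0.21 ]
water_bottle 0.6 [171. 265.  38.  57.] [ 0.611 -0.478  0.111] [ 0.412 -0.545 -0.004] [ 0.627 -0.451  0.205]
brush_pot 0.55 [486. 177.  28.  50.] [0.528 0.472 0.075] [ 0.383  0.334 -0.005] [0.681 0.612 0.212]
side [-0.202 -0.661  0.786] [ 0.59  0.55 -0.59] 420.9189743289511
cover_center 0.75 [286. 154.  48.  42.] [0.568 0.219 0.115] [0.531 0.133 0.088] [0.605 0.326 0.141]
tab_pad 0.52 [278. 156.  17.  10.] [0.551 0.226 0.113] [0.531 0.208 0.102] [0.567 0.25  0.123]
machine 0.69 [294. 154. 109. 108.] [0.593 0.169 0.113] [ 0.456  0.105 -0.459] [1.653 1.498 0.218]
ink_jar 0.86 [308. 217.  15.  28.] [0.448 0.004 0.039] [ 0.43  -0.012 -0.   ] [0.479 0.038 0.065]
water_bottle 0.88 [496. 262.  46.  73.] [ 0.572 -0.487  0.103] [ 0.559 -0.514 -0.002] [ 0.821 -0.413  0.202]
brush_pot 0.63 [224. 146.  27.  50.] [0.508 0.463 0.07 ] [ 0.48   0.441 -0.007] [0.719 0.778 0.166]
{'clock': 0.9, 'joint_pos': array([ 1.09411993e+00,  2.63862562e-01,  1.60396324e+00,  4.14155244e-05,
        1.27373840e+00, -3.69437141e-02]), 'joint_velocities': array([ 0.00106289,  0.00069678,  0.00170562, -0.00160322, -0.00015295,
       -0.00118689]), 'joint_torque': array([ 1.52501020e-04, -5.02053022e+01, -3.57256830e+01,  7.28555932e-02,
        1.83878106e-02, -1.04312565e-05]), 'eef_pos': array([0.28736289, 0.61077753, 0.24675086]), 'ee_rot': array([[-9.04860329e-01,  4.25708568e-01, -2.21357801e-05],
       [ 4.25708566e-01,  9.04860329e-01,  4.34441287e-05],
       [ 3.85243270e-05,  2.98874774e-05, -9.99999999e-01]]), 'force': array([-1.20701173, -0.19073373, -0.4287248 ]), 'ft_torque': array([-0.06120042,  0.01308285, -0.00378564]), 'width': 0.08816434463849324}
```

```bash
python3 - <<'E'
import cv2,numpy as np
a=cv2.imread('pics/a.png');b=cv2.imread('pics/b.png')
cv2.imwrite('pics/ab.png',np.vstack([cv2.resize(a[80:340],(734,298)),cv2.resize(b[80:340],(734,298))]))
E
```

```text
(no output)
```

View pics/ab.png

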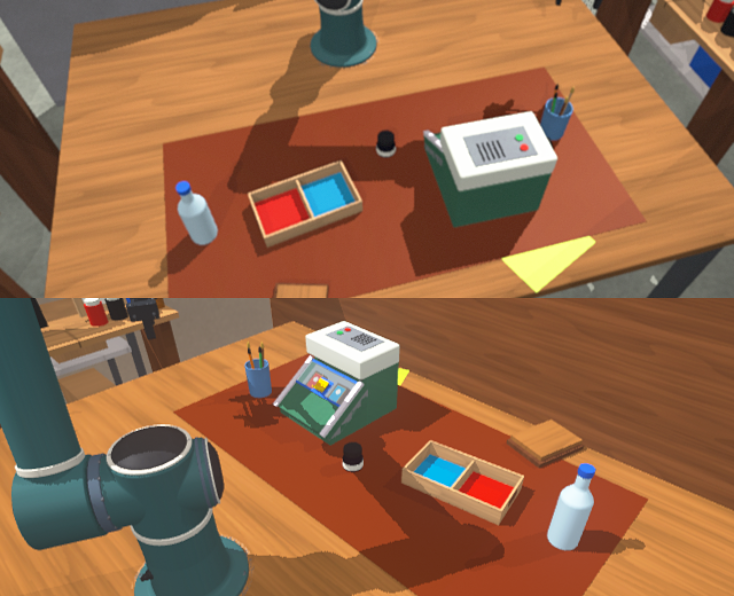

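The top view (scene) shows the press right of centre, the tote in the middle and the jar between them. The lower view (side) shows the tab and both pieces behind the cover, around pixel (280,155) of the raw image. Next I'll fit the poses.

```bash
python3 - <<'E'
from h import *
im=cv2.imread('pics/a.png')[:,:,::-1].astype(int); W=np.load('sceneW.npy')
ok=(W[...,0]>.3)&(W[...,0]<1)&(abs(W[...,1])<.5)
m=ok&(abs(W[...,2]-.211)<.006)&(W[...,1]>0)&(W[...,1]<.35)
m=cv2.morphologyEx(m.astype(np.uint8),cv2.MORPH_OPEN,np.ones((3,3)))>0
print('head',m.sum(),cv2.minAreaRect((W[m][:,:2]*1000).astype(np.float32)),W[m][:,2].mean())
for nm in ('scene','side'):
    im=cv2.imread('pics/%s.png'%('a' if nm=='scene' else 'b'))[:,:,::-1].astype(int); W=np.load(nm+'W.npy')
    r,g,b=im[...,0],im[...,1],im[...,2]
    ok=(W[...,0]>.35)&(W[...,0]<.9)&(W[...,1]<.05)&(W[...,1]>-.42)
    for n,c in (('red',(r>160)&(g<60)&(b<60)),('blue',(b>140)&(r<80))):
        k=c&ok&(W[...,2]<.02); print(nm,n,k.sum(),np.median(W[k],0).round(3),cv2.minAreaRect((W[k][:,:2]*1000).astype(np.float32)))
    k=ok&(W[...,2]>.035)&(W[...,2]<.055)&(W[...,1]<-.03); print('rim',cv2.minAreaRect((W[k][:,:2]*1000).astype(np.float32)))
W=np.load('sideW.npy')
E
```

```text
head 3690 ((668.5618896484375, 222.78033447265625), (230.4028778076172, 155.08978271484375), 87.96125793457031) 0.21197151822818414
scene red 1054 [ 0.582 -0.291  0.006] ((580.845458984375, -290.0541687011719), (104.39854431152344, 109.9609603881836), 9.20660400390625)
scene blue 998 [ 0.562 -0.168  0.006] ((559.6730346679688, -168.54566955566406), (101.82772064208984, 107.88116455078125), 9.861149787902832)
rim ((583.1898803710938, -229.03341674804688), (146.6171112060547, 251.5697784423828), 8.975943565368652)
side red 782 [ 0.614 -0.281  0.006] ((615.6118774414062, -278.1453552246094), (90.38058471679688, 104.85215759277344), 8.661615371704102)
side blue 644 [ 0.593 -0.157  0.005] ((594.74365234375, -154.51504516601562), (87.6473388671875, 101.899658203125), 9.157495498657227)
rim ((582.2466430664062, -227.80935668945312), (146.01531982421875, 252.3798370361328), 9.680143356323242)
```

```bash
cat >> h.py <<'E'
from scipy.spatial.transform import Rotation as Ro
def Rm(yaw,lean):  # tool leaning back, jaws along machine y
    return (Ro.from_euler('z',yaw,degrees=True)*Ro.from_euler('y',-lean,degrees=True)).as_matrix()@np.diag([-1,1,-1.])
def go(R,p):
    s=get_state(); print('shift',(np.array(p)-s['eef_pos']).round(4),'rot',Ro.from_matrix(R@np.array(s['ee_rot']).T).as_rotvec().round(4),'from',s['eef_pos'].round(4),'F',s['force'].round(1),'w',round(s['width'],4),'t',s['clock'])
E
python3 - <<'E'
from h import *
print(np.round(camera_info('wrist')['T_tool_cam'],3),Rm(-2,35).round(3))
go(Rm(-2,35),[.455,.226,.255])
E
```

```text
[[ 0.001 -0.955 -0.298  0.078]
 [ 1.     0.     0.001 -0.   ]
 [-0.001 -0.298  0.955 -0.139]
 [ 0.     0.     0.     1.   ]] [[-0.819  0.035  0.573]
 [ 0.029  0.999 -0.02 ]
 [-0.574  0.    -0.819]]
shift [ 0.1676 -0.3848  0.0082] rot [-0.1446 -0.5977  0.3921] from [0.2874 0.6108 0.2468] F [-1.2 -0.2 -0.4] w 0.0882 t 0.9
```

{"fn": "drive_tool", "kwargs": {"commands": [[[0.02,-0.045,0.01],[-0.018,-0.075,0.049],0.0],[[0.042,-0.096,0.02],[-0.036,-0.15,0.098],0.0],[[0.063,-0.144,0.03],[-0.054,-0.224,0.147],0.0],[[0.084,-0.192,0.03],[-0.072,-0.3,0.196],0.0],[[0.105,-0.24,0.03],[-0.09,-0.374,0.245],0.0],[[0.126,-0.289,0.02],[-0.108,-0.448,0.294],0.0],[[0.147,-0.337,0.01],[-0.127,-0.523,0.343],0.0],[[0.168,-0.385,0.008],[-0.145,-0.598,0.392],0.0],[[0.168,-0.385,0.008],[-0.145,-0.598,0.392],0.0],[[0.168,-0.385,0.008],[-0.145,-0.598,0.392],0.0]], "force": 20}}

```text
clock: 2.15
eef_pos: [0.4557, 0.2261, 0.2556]
ee_rot: [[-0.818, 0.036, 0.574], [0.03, 0.999, -0.02], [-0.574, 0.001, -0.819]]
force: [-0.0, -0.3, 0.5]
width: 0.0005
```

```bash
python3 - <<'E'
from h import *
im,d,W,T,K=shot('wrist','w1'); np.save('w1W.npy',W)
for q in ['cover_center','tab_pad','blue_piece_center','red_piece_center']:
    for r in outline_of('wrist',q)[:1]:
        m=r['region']; print(q,round(r['p'],2),np.round(r['rect']),np.nanmedian(W[m],0).round(4),np.nanmin(W[m],0).round(3),np.nanmax(W[m],0).round(3))
go(Rm(-2,35),[.455,.226,.255])
E
```

```text
cover_center 0.56 [325. 187. 201.  83.] [0.5654 0.2276 0.1159] [0.53  0.13  0.089] [0.609 0.325 0.141]
tab_pad 0.83 [326. 175.  35.  31.] [0.5492 0.2283 0.1145] [0.53  0.21  0.102] [0.565 0.248 0.126]
blue_piece_center 0.37 [326. 163. 250. 231.] [0.5366 0.23   0.0939] [0.392 0.03  0.001] [0.924 0.463 0.287]
red_piece_center 0.56 [325. 186. 198.  83.] [0.5655 0.228  0.1159] [0.53  0.13  0.085] [0.611 0.325 0.142]
shift [-0.0006 -0.0012 -0.0004] rot [-0.0003  0.0007 -0.0014] from [0.4556 0.2272 0.2554] F [-0.3  0.4  0.4] w 0.0007 t 2.4
```

View pics/w1.png

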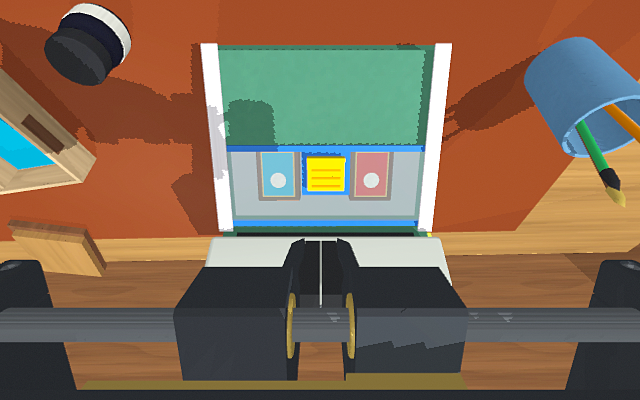

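The wrist view shows the tab at (326,175), with blue at (280,175) on the -y side and red at (371,175) on the +y side. The jar is at (88,40).

```bash
cat >> h.py <<'E'
def S(yaw): return (Ro.from_euler('z',yaw,degrees=True)*Ro.from_euler('y',-35,degrees=True)).as_matrix()
E
python3 - <<'E'
from h import *
im=cv2.imread('pics/w1.png')[:,:,::-1].astype(int); W=np.load('w1W.npy')
hsv=cv2.cvtColor(im.astype(np.uint8),cv2.COLOR_RGB2HSV)
v,u=np.mgrid[0:400,0:640]
def line(m,ax):
    p=W[m]; 
    vx,vy,x0,y0=cv2.fitLine(p[:,:2].astype(np.float32),cv2.DIST_HUBER,0,.001,.001).ravel(); return np.degrees(np.arctan2(vy,vx)),m.sum()
strip=(hsv[...,0]>100)&(hsv[...,0]<115)&(hsv[...,1]>150)&(u>225)&(u<425)
print('strips',line(strip&(v>143)&(v<153),0),line(strip&(v>215)&(v<228),0))
st=strip&(v>143)&(v<228)&np.isfinite(W[...,0])
for yaw in (-2,):
    A=S(yaw)
    for n,m in (('yel',(hsv[...,0]>18)&(hsv[...,0]<35)&(hsv[...,1]>180)&(u>290)&(u<360)&(v>140)&(v<210)),('strip',st)):
        q=W[m&np.isfinite(W[...,0])]@A; print(n,len(q),np.percentile(q,[1,10,50,90,99],axis=0).round(4).tolist())
    m=(u>232)&(u<255)&(v>160)&(v<210); q=W[m]@A; print('clear',np.nanmedian(q,0))
    C=np.nanpercentile(W[st]@A,[1,99],axis=0); print('cover mid',C.mean(0))
# rails
wh=(hsv[...,1]<25)&(hsv[...,2]>200)&(v>50)&(v<225)
for a,b in ((195,232),(420,455)):
    m=wh&(u>a)&(u<b)&np.isfinite(W[...,0]); print('rail',line(m,1),np.median(W[m]@S(-2),0))
E
```

```text
strips (np.float32(0.0), np.int64(1376)) (np.float32(0.0), np.int64(924))
yel 1195 [[0.4927, 0.2301, -0.2179], [0.4947, 0.2331, -0.2172], [0.5089, 0.2467, -0.2161], [0.522, 0.2611, -0.2087], [0.5252, 0.2642, -0.2075]]
strip 2911 [[0.4837, 0.1531, -0.2295], [0.4845, 0.1768, -0.2275], [0.4923, 0.2487, -0.2262], [0.566, 0.3191, -0.2253], [0.5675, 0.3411, -0.2245]]
clear [ 0.52360095  0.16472607 -0.22640307]
cover mid [ 0.52558125  0.2470972  -0.22700476]
rail (np.float32(-3.5940013), np.int64(2622)) [ 0.47135173  0.14435144 -0.22148067]
rail (np.float32(-1.756781), np.int64(2583)) [ 0.47158316  0.35015137 -0.22155335]
```

```bash
python3 - <<'E'
from h import *
im=cv2.imread('pics/w1.png')[:,:,::-1]; W=np.load('w1W.npy')
hsv=cv2.cvtColor(im,cv2.COLOR_RGB2HSV); v,u=np.mgrid[0:400,0:640]
strip=(hsv[...,0]>100)&(hsv[...,0]<115)&(hsv[...,1]>150)&(u>232)&(u<418)&np.isfinite(W[...,0])
for a,b in ((143,153),(215,228)):
    q=W[strip&(v>a)&(v<b)]; k=(q[:,2]>.06)&(q[:,2]<.15); q=q[k]; print(np.degrees(np.arctan(np.polyfit(q[:,1],q[:,0],1)[0])),len(q))
# piece corners on tray: color centroids by ray, plane 16mm thick: floor = rim-20
T=None
A=S(-2)
p=A@np.array([.5066,.247,-.2165]); n=A[:,2]
for h in (.06,.02,.006): print(h); go(Rm(-2,35),p+n*(h+.008))
print('down-slope/10mm',-A[:,0]*.01,'normal',n)
E
```

```text
2.2157858351049717 1281
2.1392287853485206 922
0.06
shift [ 0.0529  0.0022 -0.0864] rot [-0.0003  0.0007 -0.0014] from [0.4556 0.2272 0.2554] F [-0.3  0.4  0.4] w 0.0007 t 2.4
0.02
shift [ 0.0758  0.0014 -0.1192] rot [-0.0003  0.0007 -0.0014] from [0.4556 0.2272 0.2554] F [-0.3  0.4  0.4] w 0.0007 t 2.4
0.006
shift [ 0.0838  0.0011 -0.1307] rot [-0.0003  0.0007 -0.0014] from [0.4556 0.2272 0.2554] F [-0.3  0.4  0.4] w 0.0007 t 2.4
down-slope/10mm [-0.00818653  0.00028588 -0.00573576] normal [-0.57322703  0.02001753  0.81915204]
```

{"fn": "drive_tool", "kwargs": {"commands": [[[0.018,0.001,-0.029],[0,0,0],0.0],[[0.036,0.001,-0.058],[0,0,0],0.0],[[0.053,0.002,-0.086],[0,0,0],0.0],[[0.065,0.002,-0.103],[0,0,0],0.0],[[0.076,0.0014,-0.119],[0,0,0],0.0],[[0.08,0.0012,-0.125],[0,0,0],0.0],[[0.0838,0.001,-0.1307],[0,0,0],0.0],[[0.0838,0.001,-0.1307],[0,0,0],0.0]]}}

```text
clock: 3.4
eef_pos: [0.5397, 0.2286, 0.125]
ee_rot: [[-0.818, 0.033, 0.574], [0.027, 0.999, -0.019], [-0.574, 0.001, -0.819]]
force: [-0.0, -0.4, 0.7]
width: 0.0005
```

```bash
python3 - <<'E'
from h import *
im,d,W,T,K=shot('wrist','w2'); np.save('w2W.npy',W)
hsv=cv2.cvtColor(im,cv2.COLOR_RGB2HSV)
q=W[(hsv[...,0]>18)&(hsv[...,0]<35)&(hsv[...,1]>180)&np.isfinite(W[...,0])]; q=q[np.linalg.norm(q-[.549,.228,.114],axis=1)<.04]@S(-2)
print(len(q),np.percentile(q,[1,10,50,90,99],axis=0).round(4).tolist())
print(get_state()['eef_pos']@S(-2),get_state()['force']@S(-2))
cv2.imwrite('pics/w2c.png',im[150:400,150:500,::-1])
E
```

```text
1502 [[0.4919, 0.2295, -0.2196], [0.4923, 0.2318, -0.2174], [0.4932, 0.2472, -0.2101], [0.5013, 0.2617, -0.2079], [0.5084, 0.2645, -0.1941]]
[ 0.50695642  0.24718185 -0.20222929] [ 1.06620752 -0.23070412  0.34555224]
```

View pics/w2.png

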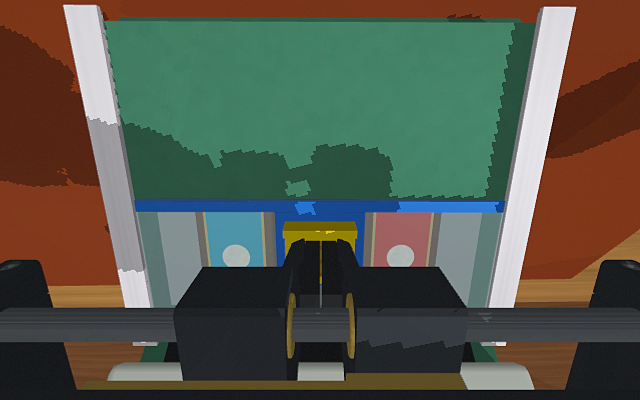

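The tips are centred over the tab at (320,240), just up-slope of the ridge. Now I press.

{"fn": "drive_tool", "kwargs": {"commands": [[[0.0017,0,-0.0025],[0,0,0],0.0],[[0.0034,0,-0.0049],[0,0,0],0.0],[[0.0049,0,-0.007],[0,0,0],0.0],[[0.0063,0,-0.009],[0,0,0],0.0],[[0.0065,0,-0.0094],[0,0,0],0.0],[[0.0065,0,-0.0094],[0,0,0],0.0]]}}

```text
clock: 4.2
eef_pos: [0.5462, 0.2285, 0.1159]
ee_rot: [[-0.818, 0.033, 0.574], [0.028, 0.999, -0.019], [-0.575, 0.001, -0.818]]
force: [-2.9, -2.2, 3.5]
width: 0.0005
```

```bash
python3 - <<'E'
from h import *
print(get_state()['eef_pos']@S(-2),get_state()['force']@S(-2))
E
```

```text
[ 0.50708937  0.24741706 -0.21354034] [-0.25710075 -2.32421927  4.48610878]
```

{"fn": "drive_tool", "kwargs": {"commands": [[[0.0008,0,-0.0012],[0,0,0],0.0],[[0.0016,0,-0.0023],[0,0,0],0.0],[[0.0016,0,-0.0023],[0,0,0],0.0],[[-0.0009,0.0001,-0.004],[0,0,0],0.0],[[-0.0033,0.0002,-0.0057],[0,0,0],0.0],[[-0.0066,0.0003,-0.008],[0,0,0],0.0],[[-0.0107,0.0004,-0.0109],[0,0,0],0.0],[[-0.0148,0.0006,-0.0138],[0,0,0],0.0],[[-0.0189,0.0007,-0.0167],[0,0,0],0.0],[[-0.023,0.0009,-0.0195],[0,0,0],0.0],[[-0.023,0.0009,-0.0195],[0,0,0],0.0]]}}

```text
clock: 5.58
eef_pos: [0.5234, 0.2293, 0.0973]
ee_rot: [[-0.817, 0.034, 0.575], [0.028, 0.999, -0.019], [-0.576, 0.001, -0.818]]
force: [-8.4, -2.3, 10.7]
width: 0.0003
```

```bash
python3 - <<'E'
from h import *
print(get_state()['eef_pos']@S(-2),get_state()['force']@S(-2))
im,d,W,T,K=shot('wrist','w3')
hsv=cv2.cvtColor(im,cv2.COLOR_RGB2HSV)
for n,m in (('yel',(hsv[...,0]>18)&(hsv[...,0]<35)&(hsv[...,1]>150)),('strip',(hsv[...,0]>100)&(hsv[...,0]<115)&(hsv[...,1]>150))):
    q=W[m&np.isfinite(W[...,0])]; q=q[np.linalg.norm(q-[.53,.228,.1],axis=1)<.08]@S(-2)
    print(len(q),np.percentile(q,[1,10,50,90,99],axis=0).round(4).tolist())
E
```

```text
[ 0.47771486  0.24747355 -0.21574476] [-0.64180389 -2.54431573 13.5163297 ]
1589 [[0.4497, 0.2294, -0.2259], [0.4627, 0.2317, -0.2234], [0.4634, 0.2474, -0.2156], [0.4698, 0.2616, -0.2137], [0.4802, 0.2646, -0.1456]]
6022 [[0.4537, 0.1744, -0.2303], [0.4541, 0.1934, -0.2277], [0.4578, 0.2469, -0.2263], [0.4784, 0.2997, -0.2254], [0.5369, 0.3186, -0.224]]
```

{"fn": "drive_tool", "kwargs": {"commands": [[[-0.0041,0.0001,-0.0026],[0,0,0],0.0],[[-0.0082,0.0003,-0.0053],[0,0,0],0.0],[[-0.0123,0.0004,-0.0082],[0,0,0],0.0],[[-0.0164,0.0006,-0.011],[0,0,0],0.0],[[-0.0205,0.0007,-0.0139],[0,0,0],0.0],[[-0.0246,0.0009,-0.0168],[0,0,0],0.0],[[-0.0287,0.001,-0.0197],[0,0,0],0.0],[[-0.0328,0.0011,-0.0225],[0,0,0],0.0],[[-0.0369,0.0013,-0.0254],[0,0,0],0.0],[[-0.041,0.0014,-0.0283],[0,0,0],0.0],[[-0.0451,0.0016,-0.0311],[0,0,0],0.0],[[-0.0467,0.0016,-0.0323],[0,0,0],0.0]]}}

```text
clock: 7.12
eef_pos: [0.4781, 0.2311, 0.0664]
ee_rot: [[-0.816, 0.034, 0.578], [0.028, 0.999, -0.019], [-0.578, 0.0, -0.816]]
force: [1.7, -3.8, 8.1]
width: 0.0001
```

```bash
cat > f.py <<'E'
from h import *
print(get_state()['eef_pos']@S(-2),get_state()['force']@S(-2))
im,d,W,T,K=shot('wrist','w4'); np.save('w4W.npy',W)
hsv=cv2.cvtColor(im,cv2.COLOR_RGB2HSV)
for n,m in (('yel',(hsv[...,0]>18)&(hsv[...,0]<35)&(hsv[...,1]>150)),('strip',(hsv[...,0]>100)&(hsv[...,0]<115)&(hsv[...,1]>150))):
    q=W[m&np.isfinite(W[...,0])]; q=q[np.linalg.norm(q-[.49,.228,.08],axis=1)<.08]@S(-2)
    print(len(q),np.percentile(q,[1,10,50,90,99],axis=0).round(4).tolist())
E
python3 f.py
```

```text
[ 0.42287984  0.24763768 -0.21504377] [ 6.09923952 -3.73632975  5.57636596]
1504 [[0.408, 0.2296, -0.2252], [0.4084, 0.2319, -0.2229], [0.409, 0.2476, -0.2151], [0.4141, 0.2617, -0.2132], [0.4254, 0.2647, -0.2042]]
5370 [[0.3993, 0.1786, -0.2304], [0.3997, 0.1965, -0.2275], [0.4034, 0.2456, -0.2263], [0.4246, 0.2934, -0.2255], [0.4826, 0.3111, -0.2247]]
```

{"fn": "drive_tool", "kwargs": {"commands": [[[-0.0016,0,-0.0011],[0,0,0],0.0],[[-0.003,0,-0.0021],[0,0,0],0.0],[[-0.003,0,-0.0021],[0,0,0],0.0],[[0.001,0,0.001],[0,0,0],0.0],[[-0.005,0,0.009],[0,0,0],0.0],[[-0.017,0,0.026],[0,0,0],0.0],[[-0.025,0,0.055],[0,0,0],0.0],[[-0.023,-0.002,0.09],[0,0,0],0.05],[[-0.02,-0.004,0.125],[0,0,0],0.088],[[-0.02,-0.004,0.16],[0,0,0],0.088],[[-0.02,-0.004,0.165],[0,0,0],0.088],[[-0.02,-0.004,0.165],[0,0,0],0.088]]}}

```text
clock: 8.68
eef_pos: [0.4579, 0.2269, 0.2305]
ee_rot: [[-0.816, 0.034, 0.577], [0.028, 0.999, -0.02], [-0.577, -0.0, -0.816]]
force: [-0.5, -0.9, -0.6]
width: 0.0483
```

```bash
python3 f.py; python3 - <<'E'
from h import *
im=cv2.imread('pics/w4.png')[:,:,::-1]; W=np.load('w4W.npy')
for q in ['blue_piece_center','red_piece_center','cover_center']:
    for r in outline_of('wrist',q)[:2]:
        m=r['region']; p=W[m]@S(-2); print(q,round(r['p'],2),np.round(r['rect']),m.sum(),np.nanpercentile(p,[2,50,98],axis=0).round(4).tolist())
E
```

```text
[ 0.50058809  0.24273095 -0.06907911] [-0.70264403 -0.87655249 -0.18412684]
1843 [[0.4104, 0.206, -0.2368], [0.4134, 0.2324, -0.2175], [0.4266, 0.2469, -0.2163], [0.4412, 0.2617, -0.2092], [0.4988, 0.2773, -0.2075]]
3145 [[0.4008, 0.1787, -0.2281], [0.4018, 0.197, -0.2272], [0.4201, 0.2461, -0.2262], [0.4821, 0.2932, -0.2253], [0.4839, 0.3112, -0.2245]]
blue_piece_center 0.58 [275. 190.  48.  57.] 2555 [[0.4878, 0.1777, -0.2385], [0.5135, 0.1992, -0.2358], [0.5421, 0.2203, -0.234]]
red_piece_center 0.68 [370. 192.  50.  57.] 2561 [[0.4879, 0.2724, -0.2431], [0.514, 0.2932, -0.2358], [0.5424, 0.3151, -0.2342]]
red_piece_center 0.67 [73. 53. 96. 85.] 5813 [[0.3617, 0.0129, -0.2531], [0.3946, 0.0424, -0.2198], [0.4235, 0.0568, -0.2011]]
cover_center 0.65 [325. 114. 229. 103.] 21695 [[0.4017, 0.1544, -0.228], [0.4394, 0.2473, -0.2264], [0.4827, 0.3404, -0.2155]]
```

View pics/w4.png

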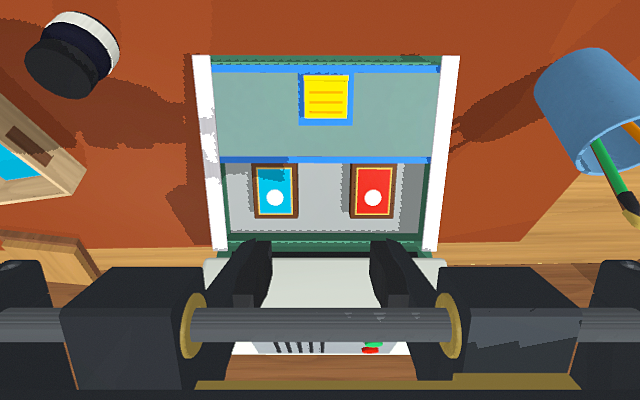

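The cover is fully open (84 mm of travel). Blue is at (275,190) and red at (370,192) in the tray. I'll take blue first.

```bash
python3 - <<'E'
from h import *
A=S(-2)
for z in (-.18,-.21,-.242): go(Rm(-2,35),A@np.array([.515,.199,z]))
E
```

```text
shift [ 0.0745 -0.0459 -0.0811] rot [ 0.0022  0.0025 -0.0009] from [0.4573 0.2264 0.2291] F [-0.2  0.3 -0.7] w 0.0642 t 8.875
shift [ 0.0917 -0.0465 -0.1057] rot [ 0.0022  0.0025 -0.0009] from [0.4573 0.2264 0.2291] F [-0.2  0.3 -0.7] w 0.0642 t 8.875
shift [ 0.11   -0.0471 -0.1319] rot [ 0.0022  0.0025 -0.0009] from [0.4573 0.2264 0.2291] F [-0.2  0.3 -0.7] w 0.0642 t 8.875
```

{"fn": "drive_tool", "kwargs": {"commands": [[[0.01,-0.02,-0.015],[0,0.001,0],0.062],[[0.03,-0.046,-0.035],[0.002,0.0025,0],0.062],[[0.052,-0.0459,-0.058],[0.002,0.0025,-0.001],0.062],[[0.0745,-0.0459,-0.0811],[0.002,0.0025,-0.001],0.062],[[0.0831,-0.0462,-0.0934],[0.002,0.0025,-0.001],0.062],[[0.0831,-0.0462,-0.0934],[0.002,0.0025,-0.001],0.062]]}}

```text
clock: 9.62
eef_pos: [0.5394, 0.1796, 0.1335]
ee_rot: [[-0.821, 0.036, 0.57], [0.028, 0.999, -0.022], [-0.571, -0.002, -0.821]]
force: [-0.2, -0.5, 1.0]
width: 0.0622
```

```bash
python3 - <<'E'
from h import *
A=S(-2)
im,d,W,T,K=shot('wrist','w5')
for q in ['blue_piece_center','red_piece_center']:
    for r in outline_of('wrist',q)[:1]:
        m=r['region']; p=W[m]@A; print(q,round(r['p'],2),np.round(r['rect']),m.sum(),np.nanpercentile(p,[2,50,98],axis=0).round(4).tolist())
go(Rm(-2,35),A@np.array([.515,.199,-.242]))
E
```

```text
blue_piece_center 0.21 [413. 195. 453. 389.] 111357 [[0.3992, 0.141, -0.2531], [0.4547, 0.2369, -0.2263], [0.5776, 0.3503, -0.1953]]
red_piece_center 0.74 [479. 232.  94.  87.] 6692 [[0.4884, 0.2719, -0.2496], [0.5117, 0.2896, -0.2358], [0.5398, 0.3148, -0.2342]]
shift [ 0.0271 -0.0013 -0.0391] rot [-0.0001  0.0006 -0.0003] from [0.5402 0.1806 0.1362] F [-0.   0.5  0.6] w 0.062 t 9.775
```

View pics/w5.png

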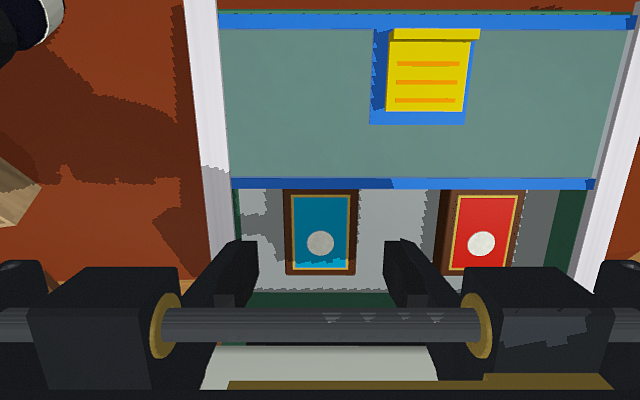

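The blue piece at (320,235) is centred between the jaws. I descend and grip.

{"fn": "drive_tool", "kwargs": {"commands": [[[0.007,-0.0003,-0.01],[0,0,0],0.062],[[0.014,-0.0006,-0.02],[0,0,0],0.062],[[0.021,-0.001,-0.03],[0,0,0],0.062],[[0.0265,-0.0013,-0.038],[0,0,0],0.062],[[0.0265,-0.0013,-0.038],[0,0,0],0.062],[[0.0265,-0.0013,-0.038],[0,0,0],0.036],[[0.0265,-0.0013,-0.038],[0,0,0],0.036],[[0.0265,-0.0013,-0.038],[0,0,0],0.036],[[0.0265,-0.0013,-0.038],[0,0,0],0.036],[[0.0265,-0.0013,-0.038],[0,0,0],0.036]], "force": 20}}

```text
clock: 11.02
eef_pos: [0.5668, 0.1793, 0.0986]
ee_rot: [[-0.818, 0.035, 0.574], [0.029, 0.999, -0.02], [-0.574, 0.0, -0.819]]
force: [-1.9, 0.3, 1.8]
width: 0.044
```

```bash
python3 - <<'E'
from h import *
s=get_state();print(s['eef_pos']@S(-2),s['force']@S(-2),s['width'])
t=9.3; bx=[.5725,-.168]; rx=[.5925,-.288]
Rt=Rm(t,0)
A=S(-2)
go(Rm(-2,35),A@np.array([.505,.199,-.16]))
go(Rt,[*bx,.16])
E
```

```text
[ 0.51544644  0.19900308 -0.24053837] [-0.48231765  0.21515604  2.56319614] 0.04403117303472987
shift [-0.0547  0.0019  0.06  ] rot [-0.0003  0.0011 -0.0003] from [0.5668 0.1793 0.0986] F [-1.9  0.3  1.8] w 0.044 t 11.025
shift [ 0.0057 -0.3473  0.0614] rot [-0.0394  0.6117  0.1908] from [0.5668 0.1793 0.0986] F [-1.9  0.3  1.8] w 0.044 t 11.025
```

{"fn": "drive_tool", "kwargs": {"commands": [[[-0.006,0,0.008],[0,0,0],0.036],[[-0.015,0.0005,0.021],[0,0,0],0.036],[[-0.027,0.001,0.038],[0,0,0],0.036],[[-0.042,0.0015,0.058],[0,0,0],0.036],[[-0.058,0.002,0.085],[0,0,0],0.036],[[-0.07,0.0,0.11],[0,0,0],0.036],[[-0.075,-0.03,0.125],[0,0.06,0.02],0.036],[[-0.07,-0.07,0.125],[-0.006,0.13,0.04],0.036],[[-0.06,-0.11,0.12],[-0.012,0.2,0.06],0.036],[[-0.05,-0.15,0.115],[-0.018,0.27,0.085],0.036],[[-0.04,-0.19,0.11],[-0.022,0.35,0.11],0.036],[[-0.03,-0.225,0.105],[-0.026,0.42,0.13],0.036]]}}

```text
clock: 12.52
eef_pos: [0.5366, -0.0468, 0.204]
ee_rot: [[-0.977, -0.1, 0.189], [-0.101, 0.995, 0.008], [-0.189, -0.011, -0.982]]
force: [0.0, -0.9, -0.1]
width: 0.0439
```

```bash
python3 - <<'E'
from h import *
go(Rm(9.3,0),[.5725,-.168,.10])
E
```

```text
shift [ 0.0359 -0.1212 -0.104 ] rot [-0.0143  0.1899  0.0606] from [ 0.5366 -0.0468  0.204 ] F [ 0.  -0.9 -0.1] w 0.0439 t 12.525
```

{"fn": "drive_tool", "kwargs": {"commands": [[[0.01,-0.035,-0.005],[-0.004,0.05,0.016],0.036],[[0.02,-0.07,-0.02],[-0.008,0.1,0.032],0.036],[[0.03,-0.1,-0.04],[-0.011,0.15,0.047],0.036],[[0.0359,-0.12,-0.065],[-0.0143,0.19,0.06],0.036],[[0.0359,-0.1212,-0.09],[-0.0143,0.19,0.0606],0.036],[[0.0359,-0.1212,-0.104],[-0.0143,0.19,0.0606],0.036],[[0.0359,-0.1212,-0.104],[-0.0143,0.19,0.0606],0.036]]}}

```text
clock: 13.4
eef_pos: [0.5711, -0.1671, 0.0988]
ee_rot: [[-0.987, -0.162, -0.003], [-0.162, 0.987, 0.001], [0.003, 0.002, -1.0]]
force: [-0.3, 0.1, -1.0]
width: 0.0441
```

```bash
python3 - <<'E'
from h import *
im,d,W,T,K=shot('wrist','w6')
k=(abs(W[...,2]-.045)<.005)&(W[...,1]<-.03)&(W[...,1]>-.42)&(W[...,0]>.45)&(W[...,0]<.72); print('rim',cv2.minAreaRect((W[k][:,:2]*1000).astype(np.float32)))
hsv=cv2.cvtColor(im,cv2.COLOR_RGB2HSV)
b=(hsv[...,0]>90)&(hsv[...,0]<110)&(hsv[...,1]>150)&(W[...,2]<.02)&(W[...,2]>-.01); print(b.sum(),np.median(W[b],0))
go(Rm(9.3,0),[.5725,-.168,.0175])
E
```

```text
rim ((579.4749145507812, -229.19268798828125), (134.20144653320312, 251.66751098632812), 9.424782752990723)
14542 [ 0.54289976 -0.17504228  0.00693275]
shift [ 0.0004 -0.0006 -0.0825] rot [-0.0006 -0.0007 -0.0006] from [ 0.5721 -0.1674  0.1   ] F [ 0.5  0.4 -0.2] w 0.0439 t 13.45
```

View pics/w6.png

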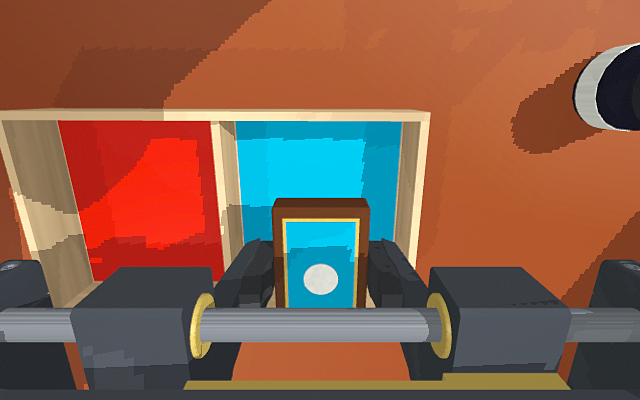

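The blue piece (320,250) is held square over the blue bay. I lower it.

{"fn": "drive_tool", "kwargs": {"commands": [[[0,-0.0003,-0.015],[0,0,0],0.036],[[0.0004,-0.0006,-0.032],[0,0,0],0.036],[[0.0004,-0.0006,-0.049],[0,0,0],0.036],[[0.0004,-0.0006,-0.064],[0,0,0],0.036],[[0.0004,-0.0006,-0.073],[0,0,0],0.036],[[0.0004,-0.0006,-0.078],[0,0,0],0.036],[[0.0004,-0.0006,-0.081],[0,0,0],0.036],[[0.0004,-0.0006,-0.082],[0,0,0],0.036],[[0.0004,-0.0006,-0.082],[0,0,0],0.036]]}}

```text
clock: 14.58
eef_pos: [0.5729, -0.1682, 0.0185]
ee_rot: [[-0.987, -0.162, 0.0], [-0.162, 0.987, 0.0], [-0.0, 0.0, -1.0]]
force: [-0.3, 0.5, -0.5]
width: 0.0435
```

{"fn": "drive_tool", "kwargs": {"commands": [[[0,0,-0.0008],[0,0,0],0.036],[[0,0,-0.0014],[0,0,0],0.036],[[0,0,-0.0014],[0,0,0],0.036]]}}

```text
clock: 14.95
eef_pos: [0.573, -0.1682, 0.0184]
ee_rot: [[-0.987, -0.162, 0.0], [-0.162, 0.987, 0.0], [-0.0, 0.0, -1.0]]
force: [-3.1, 0.2, 7.0]
width: 0.0438
```

Contact shows as 7 N. I release gently and lift.

{"fn": "drive_tool", "kwargs": {"commands": [[[0,0,0.0005],[0,0,0],0.047],[[0,0,0.0005],[0,0,0],0.052],[[0,0,0.0005],[0,0,0],0.057],[[0,0,0.0005],[0,0,0],0.057],[[0,0,0.01],[0,0,0],0.057],[[0,0,0.03],[0,0,0],0.057],[[0,0,0.06],[0,0,0],0.057],[[0,0,0.1],[0,0,0],0.062],[[0,0.02,0.14],[0,-0.04,-0.01],0.062],[[-0.01,0.06,0.17],[0,-0.1,-0.03],0.062],[[-0.02,0.1,0.18],[0,-0.17,-0.05],0.062],[[-0.03,0.14,0.18],[0,-0.24,-0.07],0.062]]}}

```text
clock: 16.45
eef_pos: [0.5443, -0.0274, 0.2024]
ee_rot: [[-0.965, -0.087, 0.246], [-0.092, 0.996, -0.009], [-0.244, -0.031, -0.969]]
force: [0.1, 0.2, 0.1]
width: 0.0623
```

```bash
python3 - <<'E'
from h import *
A=S(-2)
go(Rm(-2,35),A@np.array([.48,.294,-.10]))
go(Rm(-2,35),A@np.array([.515,.294,-.20]))
im,d,W,T,K=shot('side','s1')
r=outline_of('side','blue_piece_center')
for x in r[:2]: print(x['p'],x['rect'],np.nanmedian(W[x['region']],0))
E
```

```text
shift [-0.0837  0.3055 -0.009 ] rot [ 0.0402 -0.3634 -0.1153] from [ 0.5443 -0.0274  0.2024] F [0.1 0.2 0.1] w 0.0623 t 16.45
shift [ 0.0022  0.3025 -0.0709] rot [ 0.0402 -0.3634 -0.1153] from [ 0.5443 -0.0274  0.2024] F [0.1 0.2 0.1] w 0.0623 t 16.45
0.48 [382.6, 233.3, 23.1, 23.4] [ 0.56810635 -0.17043444  0.02039681]
```

{"fn": "drive_tool", "kwargs": {"commands": [[[-0.03,0.03,0.02],[0.004,-0.04,-0.012],0.062],[[-0.06,0.07,0.03],[0.009,-0.09,-0.03],0.062],[[-0.085,0.11,0.03],[0.015,-0.14,-0.045],0.062],[[-0.09,0.15,0.025],[0.02,-0.19,-0.06],0.062],[[-0.09,0.19,0.02],[0.026,-0.24,-0.075],0.062],[[-0.09,0.23,0.01],[0.031,-0.285,-0.09],0.062],[[-0.0837,0.27,0],[0.036,-0.33,-0.105],0.062],[[-0.0837,0.3055,-0.009],[0.04,-0.363,-0.115],0.062],[[-0.055,0.3045,-0.03],[0.04,-0.363,-0.115],0.062],[[-0.025,0.3035,-0.05],[0.04,-0.363,-0.115],0.062],[[0.0022,0.3025,-0.0709],[0.04,-0.363,-0.115],0.062],[[0.0022,0.3025,-0.0709],[0.04,-0.363,-0.115],0.062]]}}

```text
clock: 18.05
eef_pos: [0.5443, 0.276, 0.128]
ee_rot: [[-0.823, 0.032, 0.567], [0.025, 0.999, -0.02], [-0.567, -0.002, -0.824]]
force: [-0.3, 0.1, -0.2]
width: 0.0623
```

```bash
python3 - <<'E'
from h import *
A=S(-2)
im,d,W,T,K=shot('wrist','w7')
for r in outline_of('wrist','red_piece_center')[:2]:
    m=r['region']; p=W[m]@A; print(round(r['p'],2),np.round(r['rect']),m.sum(),np.nanpercentile(p,[2,50,98],axis=0).round(4).tolist())
go(Rm(-2,35),A@np.array([.515,.294,-.2405]))
E
```

```text
0.84 [320. 240.  80.  90.] 6517 [[0.4888, 0.2732, -0.2376], [0.5133, 0.2942, -0.2359], [0.5416, 0.3151, -0.2344]]
0.58 [214. 105. 428. 178.] 71419 [[0.4019, 0.1532, -0.2279], [0.4377, 0.2479, -0.2265], [0.4822, 0.3397, -0.2153]]
shift [ 0.0262 -0.0025 -0.031 ] rot [ 0.0005 -0.0065 -0.0036] from [0.5435 0.2768 0.1294] F [ 0.4 -0.3  0.2] w 0.062 t 18.15
```

View pics/w7.png

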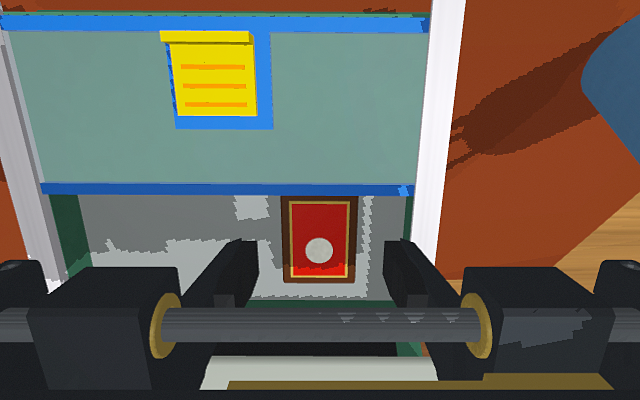

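The red piece (320,240) is centred between the jaws. I narrow the jaws slightly, descend and grip.

{"fn": "drive_tool", "kwargs": {"commands": [[[0.006,-0.001,-0.006],[0,-0.003,-0.001],0.058],[[0.011,-0.0018,-0.012],[0,-0.006,-0.003],0.058],[[0.017,-0.0025,-0.019],[0,-0.0065,-0.0036],0.058],[[0.022,-0.0025,-0.026],[0,-0.0065,-0.0036],0.058],[[0.0262,-0.0025,-0.031],[0,-0.0065,-0.0036],0.058],[[0.0262,-0.0025,-0.031],[0,-0.0065,-0.0036],0.058],[[0.0262,-0.0025,-0.031],[0,-0.0065,-0.0036],0.036],[[0.0262,-0.0025,-0.031],[0,-0.0065,-0.0036],0.036],[[0.0262,-0.0025,-0.031],[0,-0.0065,-0.0036],0.036],[[0.0262,-0.0025,-0.031],[0,-0.0065,-0.0036],0.036]], "force": 20}}

```text
clock: 19.4
eef_pos: [0.5698, 0.2744, 0.0986]
ee_rot: [[-0.818, 0.035, 0.574], [0.028, 0.999, -0.02], [-0.574, -0.0, -0.819]]
force: [0.0, -0.2, -1.0]
width: 0.0435
```

```bash
python3 - <<'E'
from h import *
s=get_state();print(s['eef_pos']@S(-2),s['force']@S(-2),s['width'])
go(Rm(9.3,0),[.5925,-.288,.10])
E
```

```text
[ 0.5151858   0.29408483 -0.24031435] [-0.53930333 -0.19054948 -0.83990284] 0.04349358150291452
shift [ 0.0227 -0.5624  0.0014] rot [-0.0388  0.611   0.1909] from [0.5698 0.2744 0.0986] F [ 0.  -0.2 -1. ] w 0.0435 t 19.4
```

{"fn": "drive_tool", "kwargs": {"commands": [[[-0.006,0,0.008],[0,0,0],0.036],[[-0.015,0.0005,0.021],[0,0,0],0.036],[[-0.027,0.001,0.038],[0,0,0],0.036],[[-0.042,0.0015,0.058],[0,0,0],0.036],[[-0.058,0.002,0.085],[0,0,0],0.036],[[-0.07,0.0,0.11],[0,0,0],0.036],[[-0.078,-0.04,0.125],[0,0.06,0.02],0.036],[[-0.075,-0.09,0.125],[-0.006,0.12,0.037],0.036],[[-0.07,-0.14,0.125],[-0.01,0.18,0.056],0.036],[[-0.065,-0.19,0.125],[-0.014,0.23,0.072],0.036],[[-0.058,-0.24,0.12],[-0.018,0.28,0.087],0.036],[[-0.05,-0.29,0.12],[-0.022,0.34,0.106],0.036]]}}

```text
clock: 20.9
eef_pos: [0.5184, -0.0163, 0.219]
ee_rot: [[-0.961, -0.077, 0.267], [-0.078, 0.997, 0.007], [-0.266, -0.014, -0.964]]
force: [-0.0, -0.2, -1.7]
width: 0.0439
```

```bash
python3 - <<'E'
from h import *
go(Rm(9.3,0),[.5925,-.288,.10])
E
```

```text
shift [ 0.0741 -0.2717 -0.119 ] rot [-0.0186  0.2694  0.0831] from [ 0.5184 -0.0163  0.219 ] F [-0.  -0.2 -1.7] w 0.0439 t 20.9
```

{"fn": "drive_tool", "kwargs": {"commands": [[[0.012,-0.045,0],[-0.003,0.05,0.015],0.036],[[0.024,-0.09,-0.005],[-0.006,0.1,0.03],0.036],[[0.038,-0.14,-0.01],[-0.009,0.15,0.045],0.036],[[0.05,-0.185,-0.02],[-0.012,0.2,0.06],0.036],[[0.062,-0.225,-0.04],[-0.016,0.25,0.075],0.036],[[0.071,-0.258,-0.065],[-0.0186,0.2694,0.0831],0.036],[[0.0741,-0.2717,-0.09],[-0.0186,0.2694,0.0831],0.036],[[0.0741,-0.2717,-0.11],[-0.0186,0.2694,0.0831],0.036],[[0.0741,-0.2717,-0.119],[-0.0186,0.2694,0.0831],0.036],[[0.0741,-0.2717,-0.119],[-0.0186,0.2694,0.0831],0.036]]}}

```text
clock: 22.15
eef_pos: [0.5919, -0.2866, 0.0996]
ee_rot: [[-0.987, -0.163, -0.001], [-0.163, 0.987, 0.001], [0.001, 0.001, -1.0]]
force: [0.2, -0.4, -0.7]
width: 0.0437
```

```bash
python3 - <<'E'
from h import *
shot('wrist','w8')
go(Rm(9.3,0),[.5925,-.288,.0185])
E
```

```text
shift [-0.     -0.0009 -0.0821] rot [-0.0001  0.0004 -0.0009] from [ 0.5925 -0.2871  0.1006] F [ 0.8  0.6 -1.2] w 0.0438 t 22.2
```

View pics/w8.png

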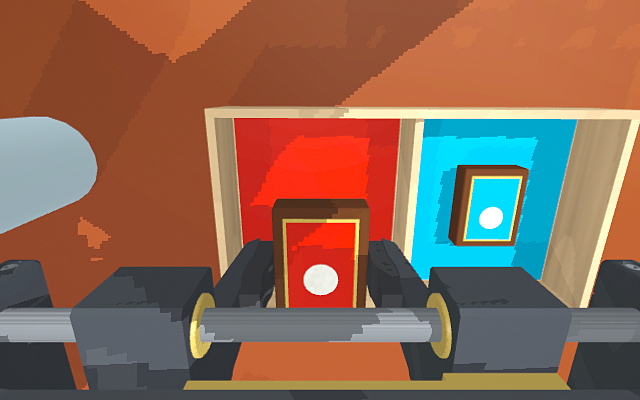

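The blue piece lies flat in the blue bay (490,205), and the red piece (320,250) is over the red bay. I lower it.

{"fn": "drive_tool", "kwargs": {"commands": [[[0,-0.0004,-0.015],[0,0,0],0.036],[[0,-0.0009,-0.032],[0,0,0],0.036],[[0,-0.0009,-0.049],[0,0,0],0.036],[[0,-0.0009,-0.064],[0,0,0],0.036],[[0,-0.0009,-0.073],[0,0,0],0.036],[[0,-0.0009,-0.078],[0,0,0],0.036],[[0,-0.0009,-0.081],[0,0,0],0.036],[[0,-0.0009,-0.0825],[0,0,0],0.036],[[0,-0.0009,-0.0825],[0,0,0],0.036]]}}

```text
clock: 23.32
eef_pos: [0.593, -0.2882, 0.0187]
ee_rot: [[-0.987, -0.163, 0.001], [-0.163, 0.987, -0.0], [-0.001, -0.001, -1.0]]
force: [0.5, 0.5, 0.1]
width: 0.0436
```

{"fn": "drive_tool", "kwargs": {"commands": [[[0,0,-0.0005],[0,0,0],0.036],[[0,0,-0.001],[0,0,0],0.036],[[0,0,-0.001],[0,0,0],0.036]]}}

```text
clock: 23.7
eef_pos: [0.5932, -0.2883, 0.0188]
ee_rot: [[-0.987, -0.163, 0.002], [-0.163, 0.987, -0.001], [-0.002, -0.001, -1.0]]
force: [-2.6, 1.7, 6.0]
width: 0.0438
```

{"fn": "drive_tool", "kwargs": {"commands": [[[0,0,0.0003],[0,0,0],0.047],[[0,0,0.0003],[0,0,0],0.052],[[0,0,0.0003],[0,0,0],0.057],[[0,0,0.0003],[0,0,0],0.057],[[0,0,0.01],[0,0,0],0.057],[[0,0,0.03],[0,0,0],0.057],[[0,0,0.06],[0,0,0],0.057],[[0,0,0.1],[0,0,0],0.057],[[-0.02,0,0.15],[0,0,0],0.057],[[-0.05,0.03,0.2],[0,0,0],0.057],[[-0.07,0.05,0.22],[0,0,0],0.057],[[-0.07,0.05,0.22],[0,0,0],0.057]]}}

```text
clock: 25.2
eef_pos: [0.5239, -0.2382, 0.2435]
ee_rot: [[-0.987, -0.163, 0.008], [-0.163, 0.987, -0.004], [-0.008, -0.005, -1.0]]
force: [0.1, -0.8, 0.7]
width: 0.0575
```

```bash
python3 - <<'E'
from h import *
im,d,W,T,K=shot('wrist','w9'); 
for n in ('blue','red'):
    for r in outline_of('wrist',n+'_piece_center')[:2]: 
        q=W[r['region']]; print(n,r['p'],np.round(r['rect']),np.nanpercentile(q,[5,50,95],axis=0).round(3).tolist())
im2,d,W,T,K=shot('side','s2')
for n in ('cover_center','ink_jar','water_bottle','brush_pot'):
    for r in outline_of('side',n)[:1]: print(n,r['p'],np.round(r['rect']),np.nanmedian(W[r['region']],0).round(3))
cv2.imwrite('pics/fin.png',np.hstack([im[:,:,::-1],im2[:,:,::-1]])[:, :][::2,::2] if 0 else cv2.resize(np.vstack([im,im2])[:,:,::-1],(480,600)))
E
```

```text
blue 0.74 [374. 212.  38.  49.] [[0.544, -0.19, 0.017], [0.568, -0.17, 0.023], [0.596, -0.15, 0.024]]
red 0.62 [272. 212.  42.  46.] [[0.564, -0.308, 0.017], [0.589, -0.287, 0.023], [0.616, -0.267, 0.024]]
cover_center 0.7 [269. 177.  50.  44.] [0.5   0.227 0.067]
ink_jar 0.72 [307. 218.  15.  24.] [0.447 0.004 0.04 ]
water_bottle 0.63 [498. 263.  46.  75.] [ 0.573 -0.487  0.101]
brush_pot 0.83 [224. 144.  22.  53.] [0.505 0.46  0.072]
```

View pics/fin.png

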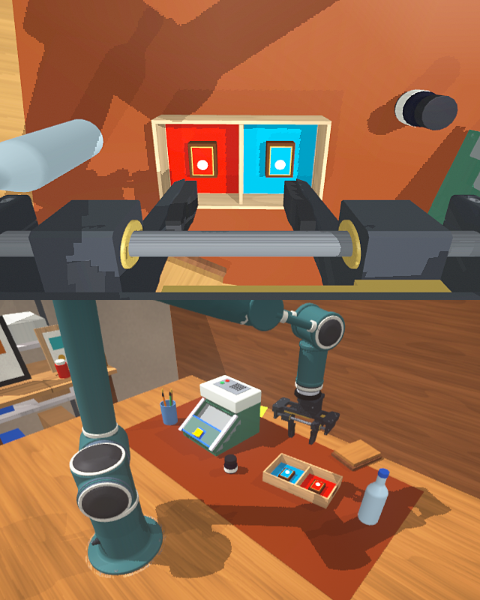

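Both pieces lie flat and face up in their own bays: red at (202,160) and blue at (282,160) in the upper view. The cover is open, the bystanders haven't moved, and the arm is clear, so I'm handing in.

```bash
python3 -c "
from station import *
print(workorder.finish_job(), get_state()['clock'])"
```

```text
the job is handed in; nothing more can be done
the job is handed in; nothing more can be done
```

The job is done and handed in, at about 26 s of the allowed 72 s. I pressed the release tab, slid the cover down with it held in, and left the cover open. I then moved the blue piece into the blue bay and the red piece into the red bay, setting each down at 6–7 N of contact before letting go.

- **Cover:** it measured 84 mm of travel, which is the end stop. The final image still shows it open.
- **Pieces:** both lie flat and face up near their bay centres. Their tops measured 23 mm above the table, as expected for a 16 mm piece on the bay floor at about 6–7 mm.
- **Bystanders:** the ink jar, water bottle and brush pot measured within about 4 mm of where they started, close to the camera's accuracy.
- **Arm:** it ended clear of everything. The highest contact force I read was about 14 N, while pressing the tab.

No check failed. The networks gave a few false detections along the way, which I discarded because their sizes or heights did not fit.

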